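# Get the wax slab out from behind the tins

### The job

The slab of wax in the drip tray is wanted in the pot, but the three steel tins stand in front of it: first move all three tins out of the tray on to the cardboard sheet, then lay the slab flat in the pot on the stove, and only then stand each tin back in the tray on the very spot where it stood before. Set everything down gently and upright, dropping nothing, and leave the gold tin, the spoon and the matchbox alone.

Things in the scene. Friction and masses are not known exactly. Their poses are not given: they have to be found in the camera images.
- tin_tall: opened food tin standing upright, bare steel with fine ribs, packed with a coil of brown card whose stub of wick sticks up 10 mm above the middle of the rim; the tallest of the three: 65 mm across, 110 mm high to the rim, 95 g. Origin: centre of its underside, z up along its axis. It stands in the front row of the tray.
- tin_low: opened food tin standing upright, bare steel with fine ribs, packed with a coil of brown card whose stub of wick sticks up 10 mm above the middle of the rim; the lowest of the three: 65 mm across, 82 mm high to the rim, 80 g. Origin: centre of its underside, z up along its axis. It stands in the front row of the tray.
- tin_slim: opened food tin standing upright, bare steel with fine ribs, packed with a coil of brown card whose stub of wick sticks up 10 mm above the middle of the rim; the narrowest of the three: 52 mm across, 96 mm high to the rim, 65 g. Origin: centre of its underside, z up along its axis. It stands in the front row of the tray.
- wax_slab: slab of solid off-white paraffin wax scored across into four pieces, lying flat in the tray close behind the row of tins (about 10 mm of gap): 50 mm wide (its x), 140 mm long (its y), 36 mm high, 220 g. Origin: centre of its underside.
- tray: fixed aluminium drip tray, 200 mm (its x) by 260 mm (its y), floor 4 mm thick, rim 4 mm thick and 20 mm high, turned up to 17 degrees. Origin: centre of its underside, on the table. The tins stand in a row along its y, in any order, about 78 mm centre to centre and 45 mm on the -x side (towards the robot) of its middle; the slab lies along the row, about 22 mm on the +x side.
- sheet: sheet of brown corrugated card lying fixed on the table to one side of the tray, right or left: 280 mm (its x) by 220 mm (its y), 4 mm thick, empty. Origin: centre of its underside. The tins are cleared on to it.
- pot: low steel pot, open, empty, fixed on an orange gas stove on the other side of the tray from the sheet: 240 mm across outside, 230 mm inside, 65 mm high, inner floor 5 mm above its underside. Origin: centre of its underside, 90 mm above the table. Loop handles on its +x and -x sides reach 150 mm from its axis. Stove: 86 mm high, 260 mm in y, from 125 mm on the -x to 210 mm on the +x side of it.
- gold_tin: finished candle in a smooth gold-coloured tin, 66 mm across and 58 mm high, beyond the tray; not to be moved. Origin: centre of its underside.
- spoon: wooden stirring spoon, 220 mm long, lying across the table beyond the tray; not to be moved. Its x runs along it, handle to -x.
- matchbox: matchbox with a red top, 54 by 36 by 16 mm, beyond the tray; not to be moved. Origin: centre of its underside.
Not all that is in view belongs to the job. Leave any green look-alike of the wax_slab alone.

How it is judged:
On the way, in this order (a step that is already met when the one before it is completed fails the run):
1. all three tins stand upright on the cardboard sheet, the slab still in the tray where it lay (x of tin_tall in the frame of sheet between -0.135 and 0.135 m and y of tin_tall in the frame of sheet between -0.105 and 0.105 m and z of each of tin_tall, tin_low, tin_slim in the frame of sheet below 0.01 m and angle between each of tin_tall, tin_low, tin_slim's own z axis and vertical below 0.1 rad and linear speed of each of tin_tall, tin_low, tin_slim below 0.02 m/s and x of tin_low in the frame of sheet between -0.135 and 0.135 m and y of tin_low in the frame of sheet between -0.105 and 0.105 m and x of tin_slim in the frame of sheet between -0.135 and 0.135 m and y of tin_slim in the frame of sheet between -0.105 and 0.105 m and distance of wax_slab from where it was at the start of the episode below 0.03 m), for 0.2 s.
2. the slab lies flat in the pot while the three tins still stand on the sheet (horizontal distance between wax_slab and pot below 0.06 m and z of wax_slab in the frame of pot between 0 and 0.012 m and angle between each of wax_slab, tin_tall, tin_low, tin_slim's own z axis and vertical below 0.1 rad and linear speed of each of wax_slab, tin_tall, tin_low, tin_slim below 0.02 m/s and x of tin_tall in the frame of sheet between -0.135 and 0.135 m and y of tin_tall in the frame of sheet between -0.105 and 0.105 m and z of each of tin_tall, tin_low, tin_slim in the frame of sheet below 0.01 m and x of tin_low in the frame of sheet between -0.135 and 0.135 m and y of tin_low in the frame of sheet between -0.105 and 0.105 m and x of tin_slim in the frame of sheet between -0.135 and 0.135 m and y of tin_slim in the frame of sheet between -0.105 and 0.105 m), for 0.2 s.
At the end, for the whole second after the job is handed in: The slab lies flat on the pot's floor (within 6 degrees, its centre within 60 mm of the pot's axis); each of the three tins stands upright (within 6 degrees) in the tray within 15 mm of where that same tin stood at the start; all are released and at rest (horizontal distance between wax_slab and pot below 0.06 m and z of wax_slab in the frame of pot between 0 and 0.012 m and angle between each of wax_slab, tin_tall, tin_low, tin_slim's own z axis and vertical below 0.1 rad and linear speed of each of wax_slab, tin_tall, tin_low, tin_slim below 0.02 m/s and distance of each of tin_tall, tin_low, tin_slim from where it was at the start of the episode below 0.015 m); the robot touches nothing.
It fails at once if the gold tin, the spoon or the matchbox is moved by more than 30 mm (distance of any of gold_tin, spoon, matchbox from where it was at the start of the episode above 0.03 m).
It fails at once if a tin or the slab is dropped or knocked so that, free of the fingers, it goes faster than 0.6 m/s (a fall of about 20 mm) ((contact force between the fingers and tin_tall below 0.05 N and linear speed of tin_tall above 0.6 m/s) or (contact force between the fingers and tin_low below 0.05 N and linear speed of tin_low above 0.6 m/s) or (contact force between the fingers and tin_slim below 0.05 N and linear speed of tin_slim above 0.6 m/s) or (contact force between the fingers and wax_slab below 0.05 N and linear speed of wax_slab above 0.6 m/s)).
It also fails if it takes over 134 s, if anything falls off the work surface, if the arm or the gripper's body presses on something with over 40 N, if the wrist force passes 120 N, or if a joint passes its speed limit or range.

### The arm

A 6-joint arm with a two-finger parallel gripper is mounted at the origin on the work surface. World frame = base frame: x ahead of the robot, y to its left, z up, the work surface at z = 0. Lengths are in m, angles in rad, forces in N, time in s.
With the tool pointing down it reaches from about 0.375 to 0.975 m from the base axis. Payload 3.8 kg.
Tool frame: the origin (TCP) lies between the finger pads; the fingertips stand 25 mm ahead of it and the grasp point (between the pads) lies 6 mm ahead of it (r.finger_overhang is the distance from the TCP to the fingertips, in m); z points along the fingers, y is the line along which they close (so a half turn about z gives the same grasp; the last joint's range is limited). The gripper opens to 88 mm and grips with 3 to 60 N. Pads are 18 mm wide; open, the fingers measure 123 mm over their backs; the gripper's body (75 mm by 187 mm) begins 45 mm behind the grasp point.
Start: joints at [1.271, 0.264, 1.604, -0, 1.274, -0.037], TCP at [0.175, 0.652, 0.264] pointing down, gripper open.
Joint ranges: [-2.63, 2.63], [-0.94, 2.18], [0.31, 2.57], [-1.31, 4.45], [0, 2.66], [-2.55, 2.55]. Speed limits (rad/s): [2.57, 2.57, 3.14, 3.14, 3.14, 3.14].

### API

Orientations are given as a unit quaternion [w, x, y, z].
In Python, from cell import r gives the robot as it stands.
- The arm moves only by the shell command python3 -m jog 'ROWS'. ROWS is JSON, a list that holds one entry, the list of rows, each a list of 7 numbers: the shift along the world's x, y, z in units of 50 cm (1.0 is 50 cm), then the turn, a rotation vector about the world's x, y, z in units of pi/4 rad (1.0 is pi/4 rad), then the opening, from -1 (shut) to 1 (fully open), so that 0 is half open. A call has 1 to 5 rows; each row is the pose to reach, as a shift and turn from the pose commanded when the call began; what a row does not reach only later rows make up. A row lasts 1/12 s, in which the tool goes at most 41.7 mm and 7.16 degrees, less where a joint would pass 70% of its speed; a pose out of reach is approached as far as the arm can. A call with a number of a shift or a turn outside -1 to 1 is refused whole. A call with a gripper value outside its range is refused whole. The fingers move at their own pace and stop on an object; the grip force is fixed at half the most. Time passes only in rows, so rows that repeat a pose let the fingers close. It gives the time, the measured TCP pose, the force, the opening and the grip force at its end, in the units of the state.
- r.sense(): the state, without advancing time (a new reading comes with each control period).
- r.capture(name): name is "side" or "top"; returns the picture (384x512x3 uint8, red, green, blue); there is no depth.
- r.camera_info(name): a dict with "camera_matrix" (3x3 intrinsics, pixels), "R" (3x3) and "t" (3): a world point X has camera coordinates R X + t. Camera axes: x right, y down, z forward; pixel columns grow to the right and rows downward; lengths in m; the calibration is good to about 2 mm. A picture is of the moment at which its call begins. camera_info takes no time and is no camera call.
- r.close_job(): hands the job in; it is judged then, once.
Trained networks look in the newest picture that a camera, given by its name, has taken for a name from the list of things; names that differ only in an ending like _2 or _b are one class to them, and where a whole thing is asked for, a point or a joint stands for the part that bears it (a point fixed in the world has none). Each returns a list of dicts, best first, with "p" (0 to 1); they miss things now and then, are a little off and sometimes report something else, mostly with a low value. They report only what shows in the picture. A call takes as long as a camera call. They do not tell look-alikes from the thing itself.
- r.recognise(camera, name): "rect" ([centre column, centre row, width, height] in pixels, round what is visible of it).
- r.masks_of(camera, name): "region" (384x512 bool, what is visible of it) and "rect" ([centre column, centre row, width, height] in pixels, round what is visible of it).
- r.landmark_of(camera, name): "centre" ([column, row] in pixels: a listed point, or the origin of a listed thing).
The state is a dict: "clock": time; "joints": joint angles; "qvel": joint speeds; "joint_torque": joint torques, N m; "tool_pos": TCP position; "tcp_rot": TCP orientation; "contact_force": force on the tool from outside, world axes, zero at the start; "ft_torque": the same for the moment, N m; "opening": finger opening in m; "finger_force": force on a finger pad.
Only numpy, scipy, OpenCV 4.12 (cv2) and the standard library are available. Lean on these libraries where they do the work, as an engineer would, in place of code of your own. Each camera call takes 0.05 s, during which the arm holds its last target. There are 200 camera calls.

## Working session

There is one attempt and no reset: what is moved stays moved. The work goes in short steps, Python scripts to look and compute and a shell command to move; the robot and the scene stay as the last step left them, time stands still between calls to the robot, and variables do not carry over. Pictures are saved under pics/ and viewed, at most 14 in all, crops included, and the job is handed in when it is done.

```bash
mkdir -p pics; ls
python3 - <<'E'
from cell import r
import cv2, numpy as np
for c in ("top","side"):
    im=r.capture(c); cv2.imwrite(f"pics/{c}0.png",cv2.cvtColor(im,cv2.COLOR_RGB2BGR))
    i=r.camera_info(c); print(c,np.round(i["camera_matrix"],1).tolist(),np.round(i["R"],3).tolist(),np.round(i["t"],3).tolist())
s=r.sense(); print(s["tool_pos"],s["tcp_rot"],s["clock"])
E
```

```text
pics
top [[479.5, 0.0, 249.8], [0.0, 479.5, 190.6], [0.0, 0.0, 1.0]] [[0.014, -1.0, 0.003], [-0.997, -0.014, -0.071], [0.072, -0.002, -0.997]] [0.009, 0.516, 1.263]
side [[433.4, 0.0, 255.6], [0.0, 433.4, 197.1], [0.0, 0.0, 1.0]] [[0.968, -0.251, 0.011], [-0.183, -0.734, -0.654], [0.172, 0.631, -0.756]] [-0.478, 0.132, 1.421]
[0.17519348 0.65125197 0.26251651] [-1.71138939e-04  1.31038355e-01  9.91376775e-01 -1.00538349e-03] 0.1
```

View pics/top0.png

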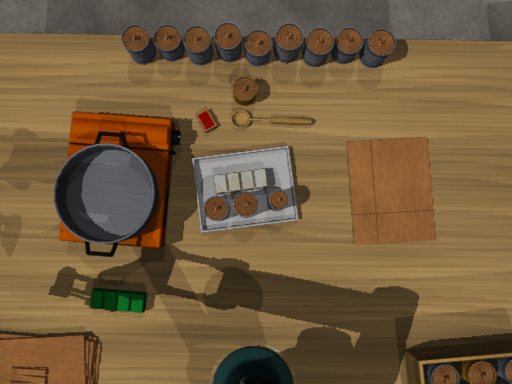

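View pics/side0.png

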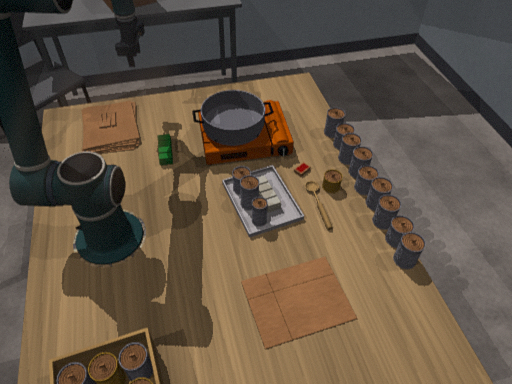

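Top view: tins at about (217,208), (246,205) and (279,200), slab at (241,181), sheet centre (391,190), pot centre (106,194). The gold tin, spoon and matchbox are beyond the tray; the green look-alike is at (118,300).

```bash
cat > h.py <<'E'
from cell import r
import numpy as np, cv2
def px2w(c,u,v,z):
    i=r.camera_info(c); K=np.array(i["camera_matrix"]);R=np.array(i["R"]);t=np.array(i["t"])
    C=-R.T@t; d=R.T@np.linalg.inv(K)@[u,v,1]; return C+d*(z-C[2])/d[2]
def w2px(c,X):
    i=r.camera_info(c); p=np.array(i["camera_matrix"])@(np.array(i["R"])@X+i["t"]); return p[:2]/p[2]
def tri(pt,ps):
    P=[]
    for c in("top","side"):
        i=r.camera_info(c);P.append(np.array(i["camera_matrix"])@np.c_[i["R"],i["t"]])
    X=cv2.triangulatePoints(P[0],P[1],np.array(pt,float).reshape(2,1),np.array(ps,float).reshape(2,1));return X[:3,0]/X[3,0]
E
python3 - <<'E'
from h import *
for n in("tin_tall","tin_low","tin_slim","wax_slab","tray","sheet","pot"):
    for c in("top","side"):
        print(n,c,[(np.round(d["centre"],1).tolist(),round(float(d["p"]),2)) for d in r.landmark_of(c,n)[:5]],
         [(np.round(d["rect"],1).tolist(),round(float(d["p"]),2)) for d in r.masks_of(c,n)[:4]])
for c,b in(("top",(180,130,140,120)),("side",(210,150,110,100))):
    im=cv2.imread(f"pics/{c}0.png");x,y,w,h=b;cv2.imwrite(f"pics/{c}c.png",cv2.resize(im[y:y+h,x:x+w],None,fx=5,fy=5,interpolation=2))
E
```

```text
tin_tall top [([246.9, 203.9], 0.85)] [([248.9, 204.8, 25.5, 26.5], 0.81)]
tin_tall side [([248.0, 202.4], 0.78), ([332.5, 189.9], 0.37), ([299.1, 303.1], 0.34)] [([250.3, 193.8, 17.6, 38.0], 0.89), ([261.4, 211.6, 17.4, 28.1], 0.56), ([333.6, 182.3, 26.9, 21.3], 0.19)]
tin_low top [([214.7, 208.5], 0.96)] [([215.9, 208.6, 29.9, 22.4], 0.89), ([246.2, 91.0, 25.3, 27.6], 0.37)]
tin_low side [([240.3, 184.3], 0.82)] [([240.6, 177.9, 19.7, 27.2], 0.63)]
tin_slim top [] [([277.4, 198.6, 23.3, 19.1], 0.7)]
tin_slim side [([258.5, 219.6], 0.95)] [([259.2, 209.9, 16.6, 30.7], 0.7)]
wax_slab top [([118.4, 298.9], 0.59), ([268.6, 119.8], 0.59), ([243.1, 181.3], 0.56), ([110.5, 194.1], 0.43)] [([118.6, 298.5, 58.6, 24.7], 0.9), ([242.7, 182.7, 53.0, 24.7], 0.77), ([205.9, 120.8, 21.4, 24.8], 0.45)]
wax_slab side [([265.3, 200.3], 0.79), ([168.7, 154.3], 0.78)] [([165.8, 152.4, 12.4, 30.5], 0.83), ([272.1, 197.9, 23.5, 32.3], 0.62)]
tray top [([246.4, 189.4], 0.63), ([392.4, 190.5], 0.43)] [([245.1, 191.3, 103.0, 88.0], 0.7)]
tray side [([260.6, 201.4], 0.69), ([264.5, 200.8], 0.44)] [([263.4, 200.2, 82.7, 71.5], 0.58)]
sheet top [([392.0, 187.4], 0.81)] [([391.0, 189.9, 89.4, 110.6], 0.59)]
sheet side [([297.5, 301.9], 0.6)] [([299.7, 305.9, 112.8, 89.1], 0.79)]
pot top [([274.1, 202.7], 0.58), ([243.6, 95.8], 0.18)] [([106.2, 193.3, 106.2, 125.3], 0.91)]
pot side [([234.0, 123.5], 0.65)] [([232.9, 119.1, 79.5, 52.1], 0.95)]
```

View pics/topc.png

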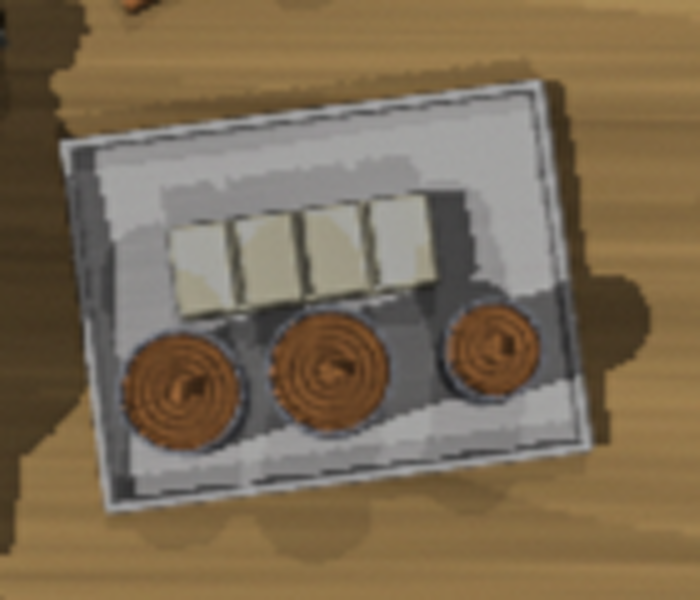

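View pics/sidec.png

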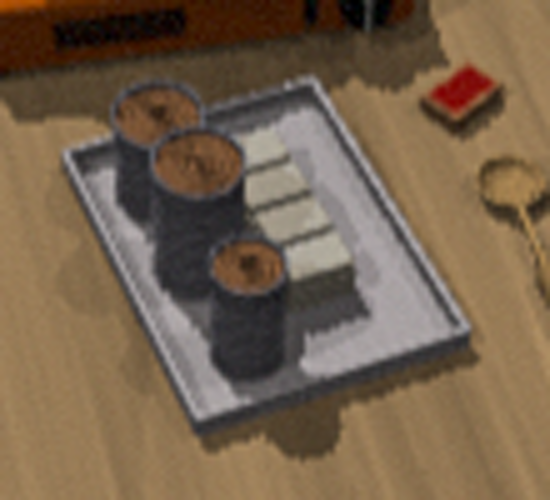

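Top crop: the tins from the left are low, tall and slim (rims at crop (182,392), (331,370), (493,350)). The slab is behind them with corners about (168,228) to (438,282). The side crop confirms the heights.

Run:
```python
from h import *
f=lambda p,o:(p[0]/5+o[0]-.4,p[1]/5+o[1]-.4)
T=(180,130);S=(210,150)
for n,a,b,z in(("low",(182,392),(157,115),.086),("tall",(331,370),(198,165),.114),("slim",(493,350),(249,267),.1)):
    a=f(a,T);b=f(b,S);print(n,px2w("top",*a,z).round(4),px2w("side",*b,z).round(4),tri(a,b).round(4))
P=[px2w("top",*f(p,T),.04) for p in((168,228),(430,195),(438,282),(182,318))]
print("slab",np.mean(P,0).round(4),[np.linalg.norm(P[i]-P[i-1]).round(4) for i in range(4)],[np.degrees(np.arctan2(*(P[a]-P[b])[[0,1]])).round(1) for a,b in((0,1),(3,2))])
P=[px2w("top",*f(p,T),.02) for p in((62,143),(543,80),(592,448),(110,510))]
print("tray",np.mean(P,0).round(4),[np.linalg.norm(P[i]-P[i-1]).round(4) for i in range(4)],[np.degrees(np.arctan2(*(P[a]-P[b])[[0,1]])).round(1) for a,b in((0,1),(3,2))])
P=[px2w("top",*p,.004) for p in((347,141),(428,137),(435,240),(354,243))]
print("sheet",np.mean(P,0).round(4),np.round(P,3)[:,:2].tolist(),[np.linalg.norm(P[i]-P[i-1]).round(4) for i in range(4)])
# pot rim: masks not incl handle; rough circle from dark interior
print("pot",px2w("top",106,194,.155).round(4),px2w("top",56,194,.155).round(4),px2w("top",157,194,.155).round(4),px2w("side",234,111,.155).round(4))
print("gold",px2w("top",245,89,.058).round(3),"spoon",px2w("top",240,118,.01).round(3),px2w("top",314,121,.01).round(3))
```

```text
low [0.4657 0.1012 0.086 ] [0.4673 0.1031 0.086 ] [0.4661 0.1009 0.0885]
tall [0.4766 0.026  0.114 ] [0.4772 0.0254 0.114 ] [0.477  0.0259 0.1135]
slim [ 0.4884 -0.0548  0.1   ] [ 0.4905 -0.0567  0.1   ] [ 0.4896 -0.0551  0.0983]
slab [0.5399 0.0412 0.04  ] [np.float64(0.0481), np.float64(0.1391), np.float64(0.0462), np.float64(0.1359)] [np.float64(-8.0), np.float64(-8.8)]
tray [0.5213 0.0293 0.02  ] [np.float64(0.198), np.float64(0.2605), np.float64(0.1991), np.float64(0.2581)] [np.float64(-8.4), np.float64(-8.1)]
sheet [ 0.5243 -0.3656  0.004 ] [[0.656, -0.247], [0.67, -0.468], [0.391, -0.483], [0.38, -0.265]] [np.float64(0.2769), np.float64(0.2215), np.float64(0.2798), np.float64(0.218)]
pot [0.493  0.3593 0.155 ] [0.4913 0.4783 0.155 ] [0.4947 0.2378 0.155 ] [0.5009 0.3545 0.155 ]
gold [0.781 0.033 0.058] spoon [0.714 0.046 0.01 ] [ 0.709 -0.156  0.01 ]
```

```bash
J="python3 -m jog"
python3 -m jog '[[[0.157,-0.354,0,0,0,-0.371,1],[0.157,-0.354,0,0,0,-0.371,1],[0.157,-0.354,0,0,0,-0.371,1],[0.157,-0.354,0,0,0,-0.371,1],[0.157,-0.354,0,0,0,-0.371,1]]]'
python3 -m jog '[[[0.157,-0.354,0,0,0,-0.371,1],[0.157,-0.354,0,0,0,-0.371,1],[0.157,-0.354,0,0,0,-0.371,1],[0.157,-0.354,0,0,0,-0.371,1],[0.157,-0.354,0,0,0,-0.371,1]]]'
python3 -m jog '[[[0.157,-0.354,0,0,0,-0.371,1],[0.157,-0.354,0,0,0,-0.371,1],[0.157,-0.354,0,0,0,-0.371,1],[0.157,-0.354,0,0,0,-0.371,1],[0.157,-0.354,0,0,0,-0.371,1]]]'
python3 -m jog '[[[0.157,-0.354,0,0,0,-0.371,1],[0.157,-0.354,0,0,0,-0.371,1],[0.157,-0.354,0,0,0,-0.371,1],[0.157,-0.354,0,0,0,-0.371,1],[0.157,-0.354,0,0,0,-0.371,1]]]'
```

```text
clock: 1.92
tool_pos: [0.2546, 0.4717, 0.2635]
tcp_rot: [0.0, 0.274, 0.962, -0.001]
contact_force: [0.6, -0.9, 0.2]
opening: 0.0884
finger_force: 0.0
clock: 2.33
tool_pos: [0.333, 0.2949, 0.2639]
tcp_rot: [0.001, 0.411, 0.912, -0.0]
contact_force: [0.1, 0.0, -0.1]
opening: 0.0881
finger_force: 0.0
clock: 2.75
tool_pos: [0.4117, 0.1178, 0.2642]
tcp_rot: [0.001, 0.539, 0.842, 0.0]
contact_force: [0.9, 1.2, -0.5]
opening: 0.0879
finger_force: 0.0
clock: 3.17
tool_pos: [0.4904, -0.0596, 0.2642]
tcp_rot: [0.001, 0.656, 0.755, 0.0]
contact_force: [0.4, 0.0, 0.5]
opening: 0.088
finger_force: 0.0
```

```bash
python3 -m jog '[[[-0.003,0.009,-0.08,0,0,0,1],[-0.003,0.009,-0.16,0,0,0,1],[-0.003,0.009,-0.22,0,0,0,1],[-0.003,0.009,-0.22,0,0,0,1],[-0.003,0.009,-0.22,0,0,0,1]]]'
python3 - <<'E'
from h import *
for c in("top","side"):
    im=r.capture(c); cv2.imwrite(f"pics/{c}1.png",cv2.cvtColor(im,cv2.COLOR_RGB2BGR)[120:270,170:340].repeat(4,0).repeat(4,1))
E
```

```text
clock: 3.58
tool_pos: [0.4863, -0.0515, 0.1523]
tcp_rot: [-0.002, 0.655, 0.756, -0.001]
contact_force: [0.7, 0.4, -1.2]
opening: 0.0885
finger_force: 0.0
```

View pics/side1.png

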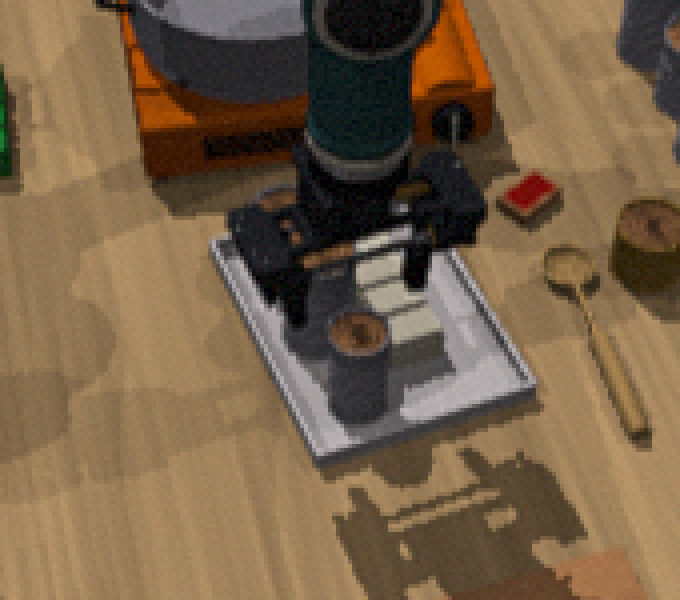

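The side crop shows the open gripper above tin_slim (crop 358,335), with its fingers at (298,315) and (415,285), straddling the tin. I'll check the settled reading.

```bash
python3 -m jog '[[[0,0,0,0,0,0,1],[0,0,0,0,0,0,1],[0,0,0,0,0,0,1]]]'
python3 -m jog '[[[0,0,0,0,0,0,1],[0,0,0,0,0,0,1]]]'
python3 - <<'E'
from h import *
im=r.capture("side"); print(w2px("side",np.array([.4885,-.055,.127])), r.sense()["tool_pos"])
E
```

```text
clock: 3.93
tool_pos: [0.4892, -0.0517, 0.1558]
tcp_rot: [0.002, 0.655, 0.756, 0.001]
contact_force: [0.6, -0.1, 0.1]
opening: 0.0879
finger_force: 0.0
clock: 4.1
tool_pos: [0.4882, -0.0516, 0.1545]
tcp_rot: [0.001, 0.655, 0.756, 0.0]
contact_force: [0.3, 0.0, 0.3]
opening: 0.088
finger_force: 0.0
[258.78982931 197.24239426] [ 0.48807073 -0.05165482  0.15416933]
```

```bash
python3 -m jog '[[[0.002,-0.007,-0.05,0,0,0,1],[0.002,-0.007,-0.1,0,0,0,1],[0.002,-0.007,-0.136,0,0,0,1],[0.002,-0.007,-0.136,0,0,0,1],[0.002,-0.007,-0.136,0,0,0,1]]]'
python3 -m jog '[[[0,0,0,0,0,0,-0.2],[0,0,0,0,0,0,-1],[0,0,0,0,0,0,-1],[0,0,0,0,0,0,-1],[0,0,0,0,0,0,-1]]]'
python3 -m jog '[[[0,0,0,0,0,0,-1],[0,0,0,0,0,0,-1],[0,0,0,0,0,0,-1],[0,0,0,0,0,0,-1],[0,0,0,0,0,0,-1]]]'
```

```text
clock: 4.57
tool_pos: [0.4878, -0.055, 0.0848]
tcp_rot: [-0.001, 0.655, 0.756, -0.001]
contact_force: [0.4, -0.5, 0.6]
opening: 0.0883
finger_force: 0.0
clock: 4.98
tool_pos: [0.4895, -0.0553, 0.0866]
tcp_rot: [0.001, 0.655, 0.756, 0.0]
contact_force: [0.5, 0.5, 0.0]
opening: 0.0568
finger_force: 0.0
clock: 5.4
tool_pos: [0.4894, -0.0553, 0.0863]
tcp_rot: [0.0, 0.655, 0.756, 0.0]
contact_force: [0.3, 0.6, 5.1]
opening: 0.0511
finger_force: 30.0
```

```bash
python3 -m jog '[[[0,0,0.02,0,0,0,-1],[0,0,0.06,0,0,0,-1],[0,0,0.1,0,0,0,-1],[0,0,0.14,0,0,0,-1],[0,0,0.14,0,0,0,-1]]]'
python3 -m jog '[[[0.006,-0.05,0,0,0,0,-1],[0.013,-0.11,0,0,0,0,-1],[0.02,-0.17,0,0,0,0,-1],[0.027,-0.23,0,0,0,0,-1],[0.034,-0.29,0,0,0,0,-1]]]'
python3 -m jog '[[[0.007,-0.06,0,0,0,0,-1],[0.014,-0.12,0,0,0,0,-1],[0.021,-0.18,0,0,0,0,-1],[0.028,-0.24,0,0,0,0,-1],[0.034,-0.29,0,0,0,0,-1]]]'
python3 -m jog '[[[0.007,-0.06,0,0,0,0,-1],[0.013,-0.11,0,0,0,0,-1],[0.018,-0.16,0,0,0,0,-1],[0.022,-0.2,0,0,0,0,-1],[0.022,-0.2,0,0,0,0,-1]]]'
python3 -m jog '[[[0,0,-0.03,0,0,0,-1],[0,0,-0.07,0,0,0,-1],[0,0,-0.1,0,0,0,-1],[0,0,-0.12,0,0,0,-1],[0,0,-0.128,0,0,0,-1]]]'
python3 -m jog '[[[0,0,-0.003,0,0,0,-1],[0,0,-0.006,0,0,0,-1],[0,0,-0.009,0,0,0,-1],[0,0,-0.011,0,0,0,-1],[0,0,-0.011,0,0,0,-1]]]'
```

```text
clock: 5.82
tool_pos: [0.4912, -0.0555, 0.1597]
tcp_rot: [0.003, 0.655, 0.756, 0.002]
contact_force: [1.1, -0.1, -0.4]
opening: 0.0516
finger_force: 30.0
clock: 6.23
tool_pos: [0.5049, -0.2011, 0.1543]
tcp_rot: [-0.001, 0.655, 0.756, -0.0]
contact_force: [0.6, 0.8, 0.3]
opening: 0.0515
finger_force: 30.0
clock: 6.65
tool_pos: [0.522, -0.3468, 0.154]
tcp_rot: [-0.001, 0.655, 0.755, -0.0]
contact_force: [0.1, -0.2, 0.1]
opening: 0.0514
finger_force: 30.0
clock: 7.07
tool_pos: [0.5331, -0.4485, 0.1539]
tcp_rot: [-0.0, 0.656, 0.755, -0.001]
contact_force: [0.4, -0.1, 0.1]
opening: 0.0512
finger_force: 30.0
clock: 7.48
tool_pos: [0.5322, -0.4426, 0.0877]
tcp_rot: [-0.003, 0.655, 0.756, 0.0]
contact_force: [-0.4, -0.0, -1.2]
opening: 0.0517
finger_force: 30.0
clock: 7.9
tool_pos: [0.5343, -0.4455, 0.087]
tcp_rot: [0.001, 0.655, 0.756, -0.0]
contact_force: [-0.7, -0.4, -1.0]
opening: 0.0511
finger_force: 30.0
```

```bash
python3 -m jog '[[[0,0,0,0,0,0,0.4],[0,0,0,0,0,0,1],[0,0,0,0,0,0,1],[0,0,0,0,0,0,1],[0,0,0,0,0,0,1]]]'
python3 -m jog '[[[0,0,0.04,0,0,0,1],[0,0,0.1,0,0,0,1],[0,0,0.17,0,0,0,1],[0,0,0.226,0,0,0,1],[0,0,0.226,0,0,0,1]]]'
python3 -m jog '[[[-0.009,0.07,0,0,0,0,1],[-0.018,0.15,0,0,0,0,1],[-0.027,0.22,0,0,0,0,1],[-0.036,0.29,0,0,0,0,1],[-0.045,0.37,0,0,0,0,1]]]'
python3 -m jog '[[[-0.009,0.07,0,0,0,0,1],[-0.018,0.15,0,0,0,0,1],[-0.027,0.22,0,0,0,0,1],[-0.036,0.29,0,0,0,0,1],[-0.045,0.37,0,0,0,0,1]]]'
python3 -m jog '[[[-0.009,0.07,0,0,0,0,1],[-0.018,0.14,0,0,0,0,1],[-0.025,0.203,0,0,0,0,1],[-0.025,0.203,0,0,0,0,1],[-0.025,0.203,0,0,0,0,1]]]'
python3 -m jog '[[[0,0,0,0,0,0,1],[0,0,0,0,0,0,1],[0,0,0,0,0,0,1]]]'
python3 - <<'E'
from h import *
im=r.capture("side"); cv2.imwrite("pics/side2.png",cv2.cvtColor(im,cv2.COLOR_RGB2BGR)[130:370,180:380].repeat(2,0).repeat(2,1))
E
```

```text
clock: 8.32
tool_pos: [0.5339, -0.4453, 0.0865]
tcp_rot: [0.0, 0.655, 0.756, -0.0]
contact_force: [-0.5, -0.4, 0.7]
opening: 0.0822
finger_force: 0.0
clock: 8.73
tool_pos: [0.537, -0.448, 0.2078]
tcp_rot: [0.006, 0.655, 0.756, -0.0]
contact_force: [0.3, -0.7, 1.0]
opening: 0.0883
finger_force: 0.0
clock: 9.15
tool_pos: [0.5107, -0.2591, 0.1986]
tcp_rot: [-0.0, 0.655, 0.755, -0.0]
contact_force: [-0.1, 0.7, -0.5]
opening: 0.0884
finger_force: 0.0
clock: 9.57
tool_pos: [0.4881, -0.074, 0.1989]
tcp_rot: [0.0, 0.655, 0.755, -0.0]
contact_force: [0.3, 1.1, 0.4]
opening: 0.0883
finger_force: 0.0
clock: 9.98
tool_pos: [0.4759, 0.0276, 0.1989]
tcp_rot: [0.0, 0.654, 0.757, -0.0]
contact_force: [0.1, -0.4, -0.2]
opening: 0.088
finger_force: 0.0
clock: 10.23
tool_pos: [0.4765, 0.0251, 0.1991]
tcp_rot: [0.0, 0.656, 0.755, -0.0]
contact_force: [-0.3, 0.4, -0.4]
opening: 0.088
finger_force: 0.0
```

View pics/side2.png

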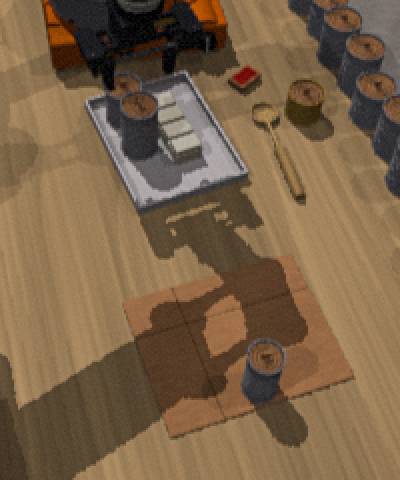

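The slim tin stands upright on the sheet (crop 265,370), and the gripper is above the tall tin. I'll do the tall tin now.

```bash
python3 -m jog '[[[0,0.001,-0.06,0,0,0,1],[0,0.001,-0.12,0,0,0,1],[0,0.001,-0.18,0,0,0,1],[0,0.001,-0.206,0,0,0,1],[0,0.001,-0.206,0,0,0,1]]]'
python3 -m jog '[[[0,0,0,0,0,0,0.2],[0,0,0,0,0,0,-1],[0,0,0,0,0,0,-1],[0,0,0,0,0,0,-1],[0,0,0,0,0,0,-1]]]'
python3 -m jog '[[[0,0,0,0,0,0,-1],[0,0,0,0,0,0,-1],[0,0,0,0,0,0,-1],[0,0,0,0,0,0,-1]]]'
python3 -m jog '[[[0,0,0.02,0,0,0,-1],[0,0,0.06,0,0,0,-1],[0,0,0.1,0,0,0,-1],[0,0,0.14,0,0,0,-1],[0,0,0.14,0,0,0,-1]]]'
python3 -m jog '[[[0.006,-0.05,0,0,0,0,-1],[0.013,-0.11,0,0,0,0,-1],[0.02,-0.17,0,0,0,0,-1],[0.027,-0.23,0,0,0,0,-1],[0.034,-0.29,0,0,0,0,-1]]]'
python3 -m jog '[[[0.007,-0.06,0,0,0,0,-1],[0.014,-0.12,0,0,0,0,-1],[0.021,-0.18,0,0,0,0,-1],[0.028,-0.24,0,0,0,0,-1],[0.034,-0.29,0,0,0,0,-1]]]'
python3 -m jog '[[[0.007,-0.06,0,0,0,0,-1],[0.013,-0.11,0,0,0,0,-1],[0.018,-0.16,0,0,0,0,-1],[0.022,-0.2,0,0,0,0,-1],[0.022,-0.2,0,0,0,0,-1]]]'
python3 -m jog '[[[0,0,-0.03,0,0,0,-1],[0,0,-0.07,0,0,0,-1],[0,0,-0.1,0,0,0,-1],[0,0,-0.12,0,0,0,-1],[0,0,-0.128,0,0,0,-1]]]'
python3 -m jog '[[[0,0,-0.003,0,0,0,-1],[0,0,-0.006,0,0,0,-1],[0,0,-0.009,0,0,0,-1],[0,0,-0.011,0,0,0,-1],[0,0,-0.011,0,0,0,-1]]]'
```

```text
clock: 10.7
tool_pos: [0.4732, 0.0258, 0.0924]
tcp_rot: [-0.003, 0.656, 0.755, -0.003]
contact_force: [0.1, -0.1, 0.2]
opening: 0.0881
finger_force: 0.0
clock: 11.12
tool_pos: [0.4778, 0.0266, 0.0979]
tcp_rot: [0.001, 0.655, 0.756, 0.001]
contact_force: [0.5, -0.4, 4.5]
opening: 0.0641
finger_force: 30.0
clock: 11.45
tool_pos: [0.4778, 0.0267, 0.0979]
tcp_rot: [0.001, 0.655, 0.756, 0.001]
contact_force: [-0.6, -1.4, 6.1]
opening: 0.0645
finger_force: 30.0
clock: 11.87
tool_pos: [0.479, 0.027, 0.1706]
tcp_rot: [0.003, 0.655, 0.756, 0.002]
contact_force: [0.9, 0.9, -0.5]
opening: 0.0646
finger_force: 30.0
clock: 12.28
tool_pos: [0.4926, -0.1191, 0.1652]
tcp_rot: [-0.001, 0.655, 0.756, -0.0]
contact_force: [-0.7, 0.0, -1.3]
opening: 0.0647
finger_force: 30.0
clock: 12.7
tool_pos: [0.5097, -0.2648, 0.165]
tcp_rot: [-0.001, 0.655, 0.755, -0.0]
contact_force: [1.0, 0.0, -1.3]
opening: 0.0639
finger_force: 30.0
clock: 13.12
tool_pos: [0.5211, -0.3664, 0.165]
tcp_rot: [0.0, 0.656, 0.755, -0.001]
contact_force: [-0.4, -0.3, -1.0]
opening: 0.0644
finger_force: 30.0
clock: 13.53
tool_pos: [0.5197, -0.3612, 0.0992]
tcp_rot: [-0.003, 0.655, 0.756, -0.0]
contact_force: [-0.3, 0.9, -1.0]
opening: 0.0643
finger_force: 30.0
clock: 13.95
tool_pos: [0.5221, -0.3637, 0.098]
tcp_rot: [0.001, 0.655, 0.756, 0.0]
contact_force: [-0.9, 0.2, 1.8]
opening: 0.0643
finger_force: 30.0
```

```bash
python3 -m jog '[[[0,0,0,0,0,0,0.6],[0,0,0,0,0,0,1],[0,0,0,0,0,0,1],[0,0,0,0,0,0,1],[0,0,0,0,0,0,1]]]'
python3 -m jog '[[[0,0,0.04,0,0,0,1],[0,0,0.1,0,0,0,1],[0,0,0.16,0,0,0,1],[0,0,0.204,0,0,0,1],[0,0,0.204,0,0,0,1]]]'
python3 -m jog '[[[-0.009,0.07,0,0,0,0,1],[-0.018,0.15,0,0,0,0,1],[-0.027,0.22,0,0,0,0,1],[-0.036,0.29,0,0,0,0,1],[-0.045,0.37,0,0,0,0,1]]]'
python3 -m jog '[[[-0.009,0.07,0,0,0,0,1],[-0.018,0.15,0,0,0,0,1],[-0.027,0.22,0,0,0,0,1],[-0.036,0.29,0,0,0,0,1],[-0.045,0.37,0,0,0,0,1]]]'
python3 -m jog '[[[-0.009,0.07,0,0,0,0,1],[-0.018,0.14,0,0,0,0,1],[-0.022,0.19,0,0,0,0,1],[-0.022,0.19,0,0,0,0,1],[-0.022,0.19,0,0,0,0,1]]]'
python3 -m jog '[[[0,0,0,0,0,0,1],[0,0,0,0,0,0,1],[0,0,0,0,0,0,1]]]'
```

```text
clock: 14.37
tool_pos: [0.5213, -0.3632, 0.0967]
tcp_rot: [0.0, 0.655, 0.756, 0.0]
contact_force: [1.5, 0.7, -0.5]
opening: 0.088
finger_force: 0.0
clock: 14.78
tool_pos: [0.5242, -0.3653, 0.2052]
tcp_rot: [0.005, 0.655, 0.756, 0.0]
contact_force: [0.4, -0.1, 1.2]
opening: 0.0878
finger_force: 0.0
clock: 15.2
tool_pos: [0.4979, -0.177, 0.1975]
tcp_rot: [-0.001, 0.655, 0.755, -0.0]
contact_force: [0.5, 0.7, 0.2]
opening: 0.088
finger_force: 0.0
clock: 15.62
tool_pos: [0.4753, 0.0081, 0.1977]
tcp_rot: [-0.0, 0.655, 0.755, -0.0]
contact_force: [0.7, 0.6, -0.6]
opening: 0.0881
finger_force: 0.0
clock: 16.03
tool_pos: [0.4646, 0.1027, 0.1978]
tcp_rot: [-0.0, 0.654, 0.757, -0.001]
contact_force: [0.2, 0.2, 0.1]
opening: 0.0881
finger_force: 0.0
clock: 16.28
tool_pos: [0.4654, 0.1007, 0.1984]
tcp_rot: [-0.0, 0.656, 0.755, -0.0]
contact_force: [-0.1, -0.9, 0.5]
opening: 0.0879
finger_force: 0.0
```

```bash
python3 -m jog '[[[0.001,0.001,-0.07,0,0,0,1],[0.001,0.001,-0.14,0,0,0,1],[0.001,0.001,-0.2,0,0,0,1],[0.001,0.001,-0.244,0,0,0,1],[0.001,0.001,-0.244,0,0,0,1]]]'
python3 -m jog '[[[0,0,0,0,0,0,0.2],[0,0,0,0,0,0,-1],[0,0,0,0,0,0,-1],[0,0,0,0,0,0,-1],[0,0,0,0,0,0,-1]]]'
python3 -m jog '[[[0,0,0,0,0,0,-1],[0,0,0,0,0,0,-1],[0,0,0,0,0,0,-1],[0,0,0,0,0,0,-1]]]'
python3 -m jog '[[[0,0,0.02,0,0,0,-1],[0,0,0.06,0,0,0,-1],[0,0,0.1,0,0,0,-1],[0,0,0.14,0,0,0,-1],[0,0,0.14,0,0,0,-1]]]'
python3 -m jog '[[[0.006,-0.05,0,0,0,0,-1],[0.013,-0.11,0,0,0,0,-1],[0.02,-0.17,0,0,0,0,-1],[0.027,-0.23,0,0,0,0,-1],[0.034,-0.29,0,0,0,0,-1]]]'
python3 -m jog '[[[0.007,-0.06,0,0,0,0,-1],[0.014,-0.12,0,0,0,0,-1],[0.021,-0.18,0,0,0,0,-1],[0.028,-0.24,0,0,0,0,-1],[0.034,-0.29,0,0,0,0,-1]]]'
python3 -m jog '[[[0.007,-0.06,0,0,0,0,-1],[0.013,-0.11,0,0,0,0,-1],[0.018,-0.16,0,0,0,0,-1],[0.022,-0.195,0,0,0,0,-1],[0.022,-0.195,0,0,0,0,-1]]]'
python3 -m jog '[[[0,0,-0.03,0,0,0,-1],[0,0,-0.07,0,0,0,-1],[0,0,-0.1,0,0,0,-1],[0,0,-0.12,0,0,0,-1],[0,0,-0.128,0,0,0,-1]]]'
python3 -m jog '[[[0,0,-0.003,0,0,0,-1],[0,0,-0.006,0,0,0,-1],[0,0,-0.009,0,0,0,-1],[0,0,-0.011,0,0,0,-1],[0,0,-0.011,0,0,0,-1]]]'
```

```text
clock: 16.7
tool_pos: [0.4617, 0.1005, 0.0719]
tcp_rot: [-0.003, 0.656, 0.755, -0.004]
contact_force: [-0.7, -0.7, 0.3]
opening: 0.0879
finger_force: 0.0
clock: 17.12
tool_pos: [0.4677, 0.1024, 0.0787]
tcp_rot: [0.001, 0.655, 0.756, 0.001]
contact_force: [0.5, -1.1, 3.8]
opening: 0.0645
finger_force: 30.0
clock: 17.45
tool_pos: [0.4677, 0.1024, 0.0788]
tcp_rot: [0.001, 0.655, 0.756, 0.001]
contact_force: [0.4, -1.9, 6.2]
opening: 0.0645
finger_force: 30.0
clock: 17.87
tool_pos: [0.4686, 0.103, 0.1513]
tcp_rot: [0.002, 0.655, 0.756, 0.003]
contact_force: [1.3, 0.7, 0.4]
opening: 0.0641
finger_force: 30.0
clock: 18.28
tool_pos: [0.4821, -0.0437, 0.1459]
tcp_rot: [-0.0, 0.655, 0.756, -0.0]
contact_force: [-0.2, -0.6, -1.4]
opening: 0.0648
finger_force: 30.0
clock: 18.7
tool_pos: [0.4993, -0.1894, 0.1459]
tcp_rot: [-0.0, 0.655, 0.755, -0.0]
contact_force: [1.2, -0.5, -0.8]
opening: 0.0641
finger_force: 30.0
clock: 19.12
tool_pos: [0.5109, -0.288, 0.1462]
tcp_rot: [0.0, 0.656, 0.755, -0.0]
contact_force: [-0.4, -0.4, -0.7]
opening: 0.0645
finger_force: 30.0
clock: 19.53
tool_pos: [0.5094, -0.2834, 0.0803]
tcp_rot: [-0.002, 0.655, 0.756, -0.0]
contact_force: [-0.8, 0.4, -0.9]
opening: 0.0644
finger_force: 30.0
clock: 19.95
tool_pos: [0.5117, -0.2855, 0.0789]
tcp_rot: [0.001, 0.655, 0.756, 0.0]
contact_force: [-1.0, 1.8, 4.3]
opening: 0.0642
finger_force: 30.0
```

```bash
python3 -m jog '[[[0,0,0,0,0,0,0.6],[0,0,0,0,0,0,1],[0,0,0,0,0,0,1],[0,0,0,0,0,0,1],[0,0,0,0,0,0,1]]]'
python3 -m jog '[[[0,0,0.04,0,0,0,1],[0,0,0.1,0,0,0,1],[0,0,0.17,0,0,0,1],[0,0,0.242,0,0,0,1],[0,0,0.242,0,0,0,1]]]'
python3 -m jog '[[[0,0,0,0,0,0,1],[0,0,0,0,0,0,1],[0,0,0,0,0,0,1]]]'
python3 - <<'E'
from h import *
from h import *
im=r.capture("side"); a=cv2.cvtColor(im,cv2.COLOR_RGB2BGR)
im=r.capture("top"); b=cv2.cvtColor(im,cv2.COLOR_RGB2BGR)
z=lambda m:cv2.resize(m,(400,480),interpolation=2)
cv2.imwrite("pics/m3.png",np.hstack([z(a[140:380,200:400]),z(b[130:250,190:290])]))
E
```

```text
clock: 20.37
tool_pos: [0.5108, -0.2852, 0.0771]
tcp_rot: [0.0, 0.655, 0.756, -0.0]
contact_force: [-0.0, 0.4, -0.4]
opening: 0.0881
finger_force: 0.0
clock: 20.78
tool_pos: [0.5149, -0.2876, 0.2067]
tcp_rot: [0.007, 0.655, 0.756, 0.001]
contact_force: [0.4, 0.1, 0.5]
opening: 0.0888
finger_force: 0.0
clock: 21.03
tool_pos: [0.5097, -0.2845, 0.1962]
tcp_rot: [-0.002, 0.655, 0.756, -0.0]
contact_force: [0.2, 0.5, -0.3]
opening: 0.0878
finger_force: 0.0
```

View pics/m3.png

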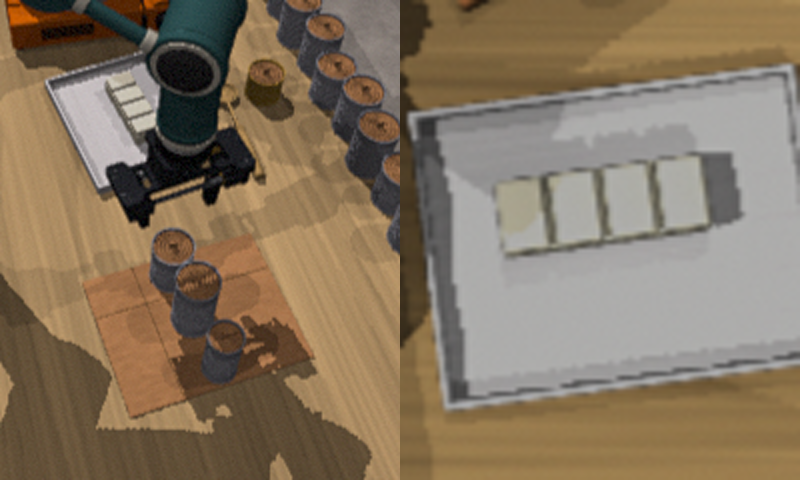

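All three tins stand on the sheet; the slab is unmoved in the tray, with its top-face centre at about pixel (240.6,181). Now the slab.

```bash
python3 -m jog '[[[0.006,0.07,0,0,0,0,1],[0.013,0.14,0,0,0,0,1],[0.02,0.21,0,0,0,0,1],[0.026,0.28,0,0,0,0,1],[0.032,0.35,0,0,0,0,1]]]'
python3 -m jog '[[[0.007,0.07,0,0,0,0,1],[0.014,0.14,0,0,0,0,1],[0.021,0.22,0,0,0,0,1],[0.028,0.302,0,0,0,0,1],[0.028,0.302,0,0,0,0,1]]]'
python3 -m jog '[[[0,0,0,0,0,0,1],[0,0,-0.06,0,0,0,1],[0,0,-0.12,0,0,0,1],[0,0,-0.18,0,0,0,1],[0,0,-0.2,0,0,0,1]]]'
python3 -m jog '[[[0,0,0,0,0,0,1],[0,0,0,0,0,0,1],[0,0,0,0,0,0,1]]]'
```

```text
clock: 21.55
tool_pos: [0.5259, -0.1086, 0.1966]
tcp_rot: [-0.001, 0.655, 0.755, -0.001]
contact_force: [0.2, 0.2, 0.3]
opening: 0.0885
finger_force: 0.0
clock: 21.97
tool_pos: [0.5402, 0.047, 0.1968]
tcp_rot: [-0.002, 0.653, 0.757, 0.0]
contact_force: [0.5, -0.3, 0.1]
opening: 0.0881
finger_force: 0.0
clock: 22.38
tool_pos: [0.5369, 0.0392, 0.093]
tcp_rot: [-0.003, 0.656, 0.755, -0.003]
contact_force: [-0.1, -0.5, -0.7]
opening: 0.0878
finger_force: 0.0
clock: 22.63
tool_pos: [0.5422, 0.0402, 0.0998]
tcp_rot: [0.001, 0.655, 0.755, 0.001]
contact_force: [-0.7, 0.5, 0.2]
opening: 0.0881
finger_force: 0.0
```

```bash
python3 -m jog '[[[0,0.001,-0.04,0,0,0,1],[0,0.001,-0.08,0,0,0,1],[0,0.001,-0.11,0,0,0,1],[0,0.001,-0.122,0,0,0,1],[0,0.001,-0.122,0,0,0,1]]]'
python3 -m jog '[[[0,0,0,0,0,0,1],[0,0,0,0,0,0,0],[0,0,0,0,0,0,-1],[0,0,0,0,0,0,-1],[0,0,0,0,0,0,-1]]]'
python3 -m jog '[[[0,0,0,0,0,0,-1],[0,0,0,0,0,0,-1],[0,0,0,0,0,0,-1],[0,0,0,0,0,0,-1]]]'
python3 -m jog '[[[0,0,0.03,0,0,0,-1],[0,0,0.08,0,0,0,-1],[0,0,0.14,0,0,0,-1],[0,0,0.2,0,0,0,-1],[0,0,0.26,0,0,0,-1]]]'
python3 -m jog '[[[0,0,0.05,0,0,0,-1],[0,0,0.1,0,0,0,-1],[0,0,0.1,0,0,0,-1],[0,0,0.1,0,0,0,-1]]]'
```

```text
clock: 23.05
tool_pos: [0.541, 0.0411, 0.0374]
tcp_rot: [-0.0, 0.655, 0.756, -0.0]
contact_force: [-0.1, -0.4, -0.9]
opening: 0.0882
finger_force: 0.0
clock: 23.47
tool_pos: [0.5414, 0.0413, 0.038]
tcp_rot: [0.001, 0.655, 0.756, 0.0]
contact_force: [-0.1, 0.7, -0.2]
opening: 0.0637
finger_force: 0.0
clock: 23.8
tool_pos: [0.5413, 0.0414, 0.0375]
tcp_rot: [0.0, 0.655, 0.756, 0.0]
contact_force: [-0.4, -0.3, 2.0]
opening: 0.0499
finger_force: 30.0
clock: 24.22
tool_pos: [0.5396, 0.0413, 0.1673]
tcp_rot: [-0.001, 0.655, 0.756, -0.001]
contact_force: [-0.3, 0.5, -2.6]
opening: 0.05
finger_force: 30.0
clock: 24.55
tool_pos: [0.5415, 0.0413, 0.218]
tcp_rot: [0.001, 0.655, 0.756, 0.001]
contact_force: [-0.1, 0.2, -2.6]
opening: 0.05
finger_force: 30.0
```

```bash
python3 -m jog '[[[-0.008,0.06,0,0,0,0,-1],[-0.017,0.12,0,0,0,0,-1],[-0.027,0.19,0,0,0,0,-1],[-0.037,0.26,0,0,0,0,-1],[-0.046,0.33,0,0,0,0,-1]]]'
python3 -m jog '[[[-0.01,0.07,0,0,0,0,-1],[-0.02,0.14,0,0,0,0,-1],[-0.03,0.21,0,0,0,0,-1],[-0.038,0.26,0,0,0,0,-1],[-0.044,0.304,0,0,0,0,-1]]]'
python3 -m jog '[[[0,0,0,0,0,0,-1],[0,0,0,0,0,0,-1],[0,0,0,0,0,0,-1]]]'
python3 -m jog '[[[0,0,-0.02,0,0,0,-1],[0,0,-0.06,0,0,0,-1],[0,0,-0.1,0,0,0,-1],[0,0,-0.13,0,0,0,-1],[0,0,-0.15,0,0,0,-1]]]'
python3 -m jog '[[[0,0,-0.006,0,0,0,-1],[0,0,-0.012,0,0,0,-1],[0,0,-0.018,0,0,0,-1],[0,0,-0.022,0,0,0,-1],[0,0,-0.022,0,0,0,-1]]]'
python3 -m jog '[[[0,0,0,0,0,0,-1],[0,0,0,0,0,0,-1],[0,0,-0.003,0,0,0,-1],[0,0,-0.005,0,0,0,-1],[0,0,-0.005,0,0,0,-1]]]'
python3 - <<'E'
from h import *
a=cv2.cvtColor(r.capture("side"),cv2.COLOR_RGB2BGR);b=cv2.cvtColor(r.capture("top"),cv2.COLOR_RGB2BGR)
z=lambda m:cv2.resize(m,(400,400),interpolation=2)
cv2.imwrite("pics/m4.png",np.hstack([z(a[70:170,180:280]),z(b[130:260,40:170])]))
E
```

```text
clock: 24.97
tool_pos: [0.5156, 0.2069, 0.2136]
tcp_rot: [-0.001, 0.655, 0.755, -0.002]
contact_force: [0.2, -0.1, -2.4]
opening: 0.0499
finger_force: 30.0
clock: 25.38
tool_pos: [0.4935, 0.3594, 0.2132]
tcp_rot: [-0.001, 0.654, 0.756, -0.003]
contact_force: [-0.2, 0.3, -2.3]
opening: 0.0496
finger_force: 30.0
clock: 25.63
tool_pos: [0.4947, 0.3572, 0.2144]
tcp_rot: [-0.0, 0.655, 0.756, -0.002]
contact_force: [0.2, 0.3, -1.6]
opening: 0.0498
finger_force: 30.0
clock: 26.05
tool_pos: [0.4948, 0.3561, 0.139]
tcp_rot: [-0.0, 0.656, 0.755, -0.002]
contact_force: [-0.4, 0.3, -2.6]
opening: 0.0496
finger_force: 30.0
clock: 26.47
tool_pos: [0.4962, 0.3584, 0.1316]
tcp_rot: [0.0, 0.655, 0.756, 0.0]
contact_force: [-1.0, -0.1, -1.3]
opening: 0.0498
finger_force: 30.0
clock: 26.88
tool_pos: [0.4957, 0.3583, 0.1285]
tcp_rot: [-0.0, 0.655, 0.756, -0.0]
contact_force: [-0.2, -0.6, -2.5]
opening: 0.0497
finger_force: 30.0
```

View pics/m4.png

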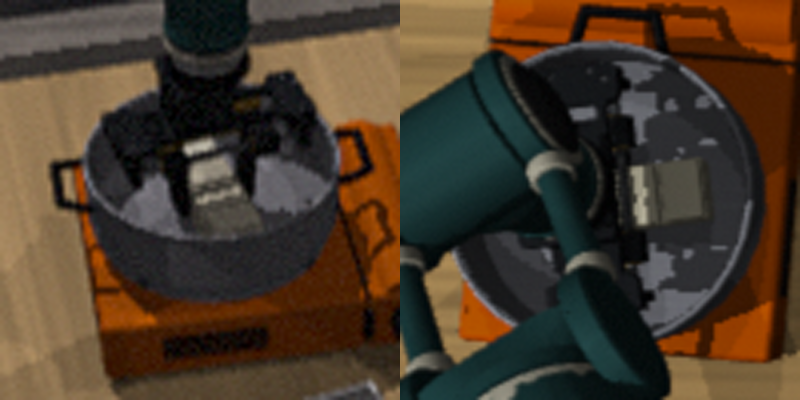

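The slab is held low inside the pot near its middle, with the weight still on the gripper. I'll lower it the last millimetre and release.

```bash
python3 -m jog '[[[0,0,-0.001,0,0,0,-1],[0,0,-0.002,0,0,0,-1],[0,0,-0.002,0,0,0,-1],[0,0,-0.002,0,0,0,-1],[0,0,-0.002,0,0,0,-1]]]'
python3 -m jog '[[[0,0,0,0,0,0,-0.1],[0,0,0,0,0,0,0.4],[0,0,0,0,0,0,0.8],[0,0,0,0,0,0,0.8],[0,0,0,0,0,0,0.8]]]'
python3 -m jog '[[[0,0,0.03,0,0,0,0.8],[0,0,0.09,0,0,0,0.8],[0,0,0.15,0,0,0,0.8],[0,0,0.2,0,0,0,1],[0,0,0.24,0,0,0,1]]]'
python3 -m jog '[[[0.03,-0.08,0,0,0,0,1],[0.03,-0.16,0,0,0,0,1],[0.03,-0.24,0,0,0,0,1],[0.03,-0.32,0,0,0,0,1],[0.03,-0.4,0,0,0,0,1]]]'
python3 -m jog '[[[0,-0.08,0,0,0,0,1],[0,-0.16,0,0,0,0,1],[0,-0.24,0,0,0,0,1],[0,-0.32,0,0,0,0,1],[0,-0.4,0,0,0,0,1]]]'
python3 -m jog '[[[0,-0.08,0,0,0,0,1],[0,-0.16,0,0,0,0,1],[0,-0.24,0,0,0,0,1],[0,-0.32,0,0,0,0,1],[0,-0.4,0,0,0,0,1]]]'
python3 -m jog '[[[0,0,0,0,0,0,1],[0,0,0,0,0,0,1],[0,0,0,0,0,0,1]]]'
python3 - <<'E'
from h import *
a=cv2.cvtColor(r.capture("side"),cv2.COLOR_RGB2BGR);b=cv2.cvtColor(r.capture("top"),cv2.COLOR_RGB2BGR)
z=lambda m:cv2.resize(m,(400,480),interpolation=2)
cv2.imwrite("pics/m5.png",np.hstack([z(a[80:380,180:430]),cv2.resize(b[130:260,40:170],(400,480))]))
E
```

```text
clock: 27.4
tool_pos: [0.4958, 0.3583, 0.1285]
tcp_rot: [-0.0, 0.655, 0.756, 0.0]
contact_force: [-3.8, -3.0, 6.2]
opening: 0.0495
finger_force: 30.0
clock: 27.82
tool_pos: [0.496, 0.3584, 0.1275]
tcp_rot: [0.0, 0.655, 0.756, 0.0]
contact_force: [0.4, -0.8, -0.1]
opening: 0.0743
finger_force: 0.0
clock: 28.23
tool_pos: [0.4965, 0.3588, 0.2501]
tcp_rot: [0.0, 0.655, 0.756, 0.001]
contact_force: [1.2, 0.5, 0.6]
opening: 0.0879
finger_force: 0.0
clock: 28.65
tool_pos: [0.5107, 0.1567, 0.2476]
tcp_rot: [0.0, 0.655, 0.756, 0.0]
contact_force: [0.6, -0.2, 1.4]
opening: 0.0878
finger_force: 0.0
clock: 29.07
tool_pos: [0.5106, -0.0436, 0.2478]
tcp_rot: [0.0, 0.655, 0.756, 0.0]
contact_force: [1.1, 0.5, 0.3]
opening: 0.0885
finger_force: 0.0
clock: 29.48
tool_pos: [0.5105, -0.2438, 0.2478]
tcp_rot: [0.0, 0.655, 0.756, 0.0]
contact_force: [0.9, 0.8, 0.0]
opening: 0.0881
finger_force: 0.0
clock: 29.73
tool_pos: [0.5106, -0.2415, 0.2473]
tcp_rot: [-0.0, 0.655, 0.755, 0.0]
contact_force: [-0.8, -0.3, -0.4]
opening: 0.0879
finger_force: 0.0
```

View pics/m5.png

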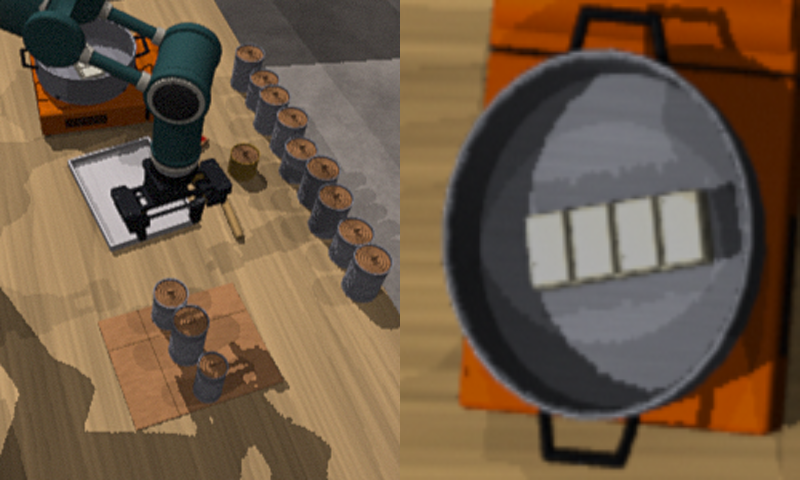

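The slab lies flat in the pot (crop centre 617,240) and the tins still stand on the sheet. Now I'll return the low tin.

```bash
python3 -m jog '[[[0.001,-0.05,0,0,0,0,1],[0.001,-0.087,0,0,0,0,1],[0.001,-0.087,-0.06,0,0,0,1],[0.001,-0.087,-0.12,0,0,0,1],[0.001,-0.087,-0.12,0,0,0,1]]]'
python3 -m jog '[[[0,0,0,0,0,0,1],[0,0,0,0,0,0,1],[0,0,0,0,0,0,1]]]'
python3 -m jog '[[[0,0,-0.06,0,0,0,1],[0,0,-0.12,0,0,0,1],[0,0,-0.18,0,0,0,1],[0,0,-0.22,0,0,0,1],[0,0,-0.22,0,0,0,1]]]'
python3 -m jog '[[[0,0,0,0,0,0,0.2],[0,0,0,0,0,0,-1],[0,0,0,0,0,0,-1],[0,0,0,0,0,0,-1],[0,0,0,0,0,0,-1]]]'
python3 -m jog '[[[0,0,0,0,0,0,-1],[0,0,0,0,0,0,-1],[0,0,0,0,0,0,-1],[0,0,0,0,0,0,-1]]]'
```

```text
clock: 30.25
tool_pos: [0.5083, -0.2817, 0.1817]
tcp_rot: [-0.005, 0.654, 0.756, -0.001]
contact_force: [-1.0, 0.8, -0.7]
opening: 0.0883
finger_force: 0.0
clock: 30.5
tool_pos: [0.5128, -0.2851, 0.19]
tcp_rot: [0.002, 0.655, 0.756, 0.0]
contact_force: [-0.1, 0.0, 0.5]
opening: 0.0883
finger_force: 0.0
clock: 30.92
tool_pos: [0.5094, -0.2836, 0.0748]
tcp_rot: [-0.003, 0.655, 0.756, -0.0]
contact_force: [-0.8, 1.1, -0.2]
opening: 0.0881
finger_force: 0.0
clock: 31.33
tool_pos: [0.513, -0.2862, 0.0803]
tcp_rot: [0.002, 0.655, 0.756, 0.0]
contact_force: [-1.0, 0.4, 6.0]
opening: 0.0647
finger_force: 30.0
clock: 31.67
tool_pos: [0.513, -0.2862, 0.0803]
tcp_rot: [0.002, 0.655, 0.756, 0.0]
contact_force: [-0.6, 0.8, 7.5]
opening: 0.0645
finger_force: 30.0
```

```bash
python3 -m jog '[[[0,0,0.02,0,0,0,-1],[0,0,0.06,0,0,0,-1],[0,0,0.1,0,0,0,-1],[0,0,0.14,0,0,0,-1],[0,0,0.14,0,0,0,-1]]]'
python3 -m jog '[[[-0.006,0.05,0,0,0,0,-1],[-0.013,0.11,0,0,0,0,-1],[-0.02,0.17,0,0,0,0,-1],[-0.027,0.23,0,0,0,0,-1],[-0.034,0.29,0,0,0,0,-1]]]'
python3 -m jog '[[[-0.007,0.06,0,0,0,0,-1],[-0.014,0.12,0,0,0,0,-1],[-0.021,0.18,0,0,0,0,-1],[-0.028,0.24,0,0,0,0,-1],[-0.034,0.29,0,0,0,0,-1]]]'
python3 -m jog '[[[-0.007,0.06,0,0,0,0,-1],[-0.014,0.11,0,0,0,0,-1],[-0.02,0.16,0,0,0,0,-1],[-0.024,0.196,0,0,0,0,-1],[-0.024,0.196,0,0,0,0,-1]]]'
python3 -m jog '[[[0,0,0,0,0,0,-1],[0,0,-0.03,0,0,0,-1],[0,0,-0.07,0,0,0,-1],[0,0,-0.1,0,0,0,-1],[0,0,-0.12,0,0,0,-1]]]'
python3 -m jog '[[[0,0,0,0,0,0,-1],[0,0,-0.005,0,0,0,-1],[0,0,-0.01,0,0,0,-1],[0,0,-0.014,0,0,0,-1],[0,0,-0.017,0,0,0,-1]]]'
python3 -m jog '[[[0,0,-0.002,0,0,0,-1],[0,0,-0.002,0,0,0,-1],[0,0,-0.002,0,0,0,-1],[0,0,-0.002,0,0,0,-1]]]'
```

```text
clock: 32.08
tool_pos: [0.5139, -0.2868, 0.153]
tcp_rot: [0.004, 0.655, 0.756, 0.001]
contact_force: [0.5, -0.8, -0.3]
opening: 0.0646
finger_force: 30.0
clock: 32.5
tool_pos: [0.4934, -0.1389, 0.1469]
tcp_rot: [-0.0, 0.655, 0.755, -0.0]
contact_force: [0.3, 0.2, -0.5]
opening: 0.0641
finger_force: 30.0
clock: 32.92
tool_pos: [0.4762, 0.0066, 0.147]
tcp_rot: [-0.0, 0.655, 0.756, -0.0]
contact_force: [1.0, -0.0, -1.0]
opening: 0.0643
finger_force: 30.0
clock: 33.33
tool_pos: [0.4643, 0.1053, 0.1471]
tcp_rot: [-0.001, 0.654, 0.757, 0.0]
contact_force: [-0.4, -0.2, -1.1]
opening: 0.0643
finger_force: 30.0
clock: 33.75
tool_pos: [0.4643, 0.1014, 0.0859]
tcp_rot: [-0.001, 0.655, 0.755, -0.001]
contact_force: [-0.7, -0.4, -1.1]
opening: 0.0644
finger_force: 30.0
clock: 34.17
tool_pos: [0.4661, 0.1029, 0.0803]
tcp_rot: [0.0, 0.655, 0.756, 0.001]
contact_force: [-5.4, -1.6, 18.1]
opening: 0.0644
finger_force: 30.0
clock: 34.5
tool_pos: [0.4662, 0.1029, 0.0803]
tcp_rot: [0.0, 0.655, 0.756, 0.0]
contact_force: [-4.9, -1.6, 11.7]
opening: 0.0642
finger_force: 30.0
```

```bash
python3 -m jog '[[[0,0,0.002,0,0,0,-1],[0,0,0.002,0,0,0,0.6],[0,0,0.002,0,0,0,1],[0,0,0.002,0,0,0,1],[0,0,0.002,0,0,0,1]]]'
python3 -m jog '[[[0,0,0.04,0,0,0,1],[0,0,0.1,0,0,0,1],[0,0,0.17,0,0,0,1],[0,0,0.24,0,0,0,1],[0,0,0.24,0,0,0,1]]]'
python3 -m jog '[[[0.009,-0.07,0,0,0,0,1],[0.018,-0.15,0,0,0,0,1],[0.027,-0.22,0,0,0,0,1],[0.036,-0.29,0,0,0,0,1],[0.045,-0.37,0,0,0,0,1]]]'
python3 -m jog '[[[0.009,-0.07,0,0,0,0,1],[0.018,-0.15,0,0,0,0,1],[0.027,-0.22,0,0,0,0,1],[0.036,-0.29,0,0,0,0,1],[0.045,-0.37,0,0,0,0,1]]]'
python3 -m jog '[[[0.009,-0.07,0,0,0,0,1],[0.018,-0.14,0,0,0,0,1],[0.02,-0.192,0,0,0,0,1],[0.02,-0.192,0,0,0,0,1],[0.02,-0.192,0,0,0,0,1]]]'
python3 -m jog '[[[0,0,0,0,0,0,1],[0,0,0,0,0,0,1],[0,0,0,0,0,0,1]]]'
```

```text
clock: 34.92
tool_pos: [0.4654, 0.1028, 0.0791]
tcp_rot: [0.0, 0.655, 0.756, 0.0]
contact_force: [0.4, -0.1, -0.1]
opening: 0.0878
finger_force: 0.0
clock: 35.33
tool_pos: [0.4699, 0.1036, 0.2067]
tcp_rot: [0.004, 0.655, 0.756, 0.005]
contact_force: [1.0, 0.7, 0.7]
opening: 0.088
finger_force: 0.0
clock: 35.75
tool_pos: [0.4876, -0.0832, 0.1988]
tcp_rot: [-0.0, 0.655, 0.756, 0.0]
contact_force: [-0.0, 0.5, 0.4]
opening: 0.0879
finger_force: 0.0
clock: 36.17
tool_pos: [0.51, -0.2685, 0.1984]
tcp_rot: [-0.001, 0.655, 0.756, 0.0]
contact_force: [-0.0, 0.7, -0.6]
opening: 0.0881
finger_force: 0.0
clock: 36.58
tool_pos: [0.5199, -0.3643, 0.1981]
tcp_rot: [-0.001, 0.656, 0.755, 0.0]
contact_force: [0.4, 0.3, -0.5]
opening: 0.0886
finger_force: 0.0
clock: 36.83
tool_pos: [0.5203, -0.3617, 0.199]
tcp_rot: [-0.0, 0.654, 0.756, 0.0]
contact_force: [-0.1, 0.5, -0.5]
opening: 0.0883
finger_force: 0.0
```

```bash
python3 -m jog '[[[0.002,-0.003,-0.06,0,0,0,1],[0.002,-0.003,-0.12,0,0,0,1],[0.002,-0.003,-0.17,0,0,0,1],[0.002,-0.003,-0.204,0,0,0,1],[0.002,-0.003,-0.204,0,0,0,1]]]'
python3 -m jog '[[[0,0,0,0,0,0,1],[0,0,0,0,0,0,1],[0,0,0,0,0,0,1],[0,0,0,0,0,0,-1],[0,0,0,0,0,0,-1]]]'
python3 -m jog '[[[0,0,0,0,0,0,-1],[0,0,0,0,0,0,-1],[0,0,0,0,0,0,-1],[0,0,0,0,0,0,-1],[0,0,0,0,0,0,-1]]]'
```

```text
clock: 37.25
tool_pos: [0.5187, -0.3614, 0.0925]
tcp_rot: [-0.004, 0.654, 0.756, -0.0]
contact_force: [-0.8, 0.1, 0.1]
opening: 0.088
finger_force: 0.0
clock: 37.67
tool_pos: [0.5222, -0.3653, 0.0989]
tcp_rot: [0.001, 0.655, 0.756, 0.0]
contact_force: [0.6, 0.6, -0.0]
opening: 0.0772
finger_force: 0.0
clock: 38.08
tool_pos: [0.5218, -0.365, 0.0979]
tcp_rot: [0.001, 0.655, 0.756, 0.0]
contact_force: [-0.6, 0.6, 4.4]
opening: 0.0643
finger_force: 30.0
```

```bash
python3 -m jog '[[[0,0,0.02,0,0,0,-1],[0,0,0.06,0,0,0,-1],[0,0,0.1,0,0,0,-1],[0,0,0.14,0,0,0,-1],[0,0,0.14,0,0,0,-1]]]'
python3 -m jog '[[[-0.006,0.05,0,0,0,0,-1],[-0.013,0.11,0,0,0,0,-1],[-0.02,0.17,0,0,0,0,-1],[-0.027,0.23,0,0,0,0,-1],[-0.034,0.29,0,0,0,0,-1]]]'
python3 -m jog '[[[-0.007,0.06,0,0,0,0,-1],[-0.014,0.12,0,0,0,0,-1],[-0.021,0.18,0,0,0,0,-1],[-0.028,0.24,0,0,0,0,-1],[-0.034,0.29,0,0,0,0,-1]]]'
python3 -m jog '[[[-0.007,0.06,0,0,0,0,-1],[-0.014,0.11,0,0,0,0,-1],[-0.02,0.16,0,0,0,0,-1],[-0.022,0.201,0,0,0,0,-1],[-0.022,0.201,0,0,0,0,-1]]]'
python3 -m jog '[[[0,0,0,0,0,0,-1],[0,0,-0.03,0,0,0,-1],[0,0,-0.07,0,0,0,-1],[0,0,-0.1,0,0,0,-1],[0,0,-0.12,0,0,0,-1]]]'
python3 -m jog '[[[0,0,0,0,0,0,-1],[0,0,-0.005,0,0,0,-1],[0,0,-0.01,0,0,0,-1],[0,0,-0.014,0,0,0,-1],[0,0,-0.014,0,0,0,-1]]]'
python3 -m jog '[[[0,0,-0.001,0,0,0,-1],[0,0,-0.002,0,0,0,-1],[0,0,-0.002,0,0,0,-1],[0,0,-0.002,0,0,0,-1]]]'
```

```text
clock: 38.5
tool_pos: [0.5233, -0.3662, 0.1719]
tcp_rot: [0.004, 0.655, 0.756, 0.0]
contact_force: [0.9, -0.7, -0.6]
opening: 0.0643
finger_force: 30.0
clock: 38.92
tool_pos: [0.5031, -0.2181, 0.1657]
tcp_rot: [-0.001, 0.655, 0.755, -0.0]
contact_force: [1.1, -0.0, -0.7]
opening: 0.0639
finger_force: 30.0
clock: 39.33
tool_pos: [0.4858, -0.0727, 0.1659]
tcp_rot: [-0.001, 0.655, 0.756, -0.0]
contact_force: [-0.1, 0.2, -1.1]
opening: 0.0643
finger_force: 30.0
clock: 39.75
tool_pos: [0.4749, 0.0286, 0.166]
tcp_rot: [-0.001, 0.654, 0.757, -0.0]
contact_force: [1.3, -0.1, -1.5]
opening: 0.0641
finger_force: 30.0
clock: 40.17
tool_pos: [0.4751, 0.0247, 0.1051]
tcp_rot: [-0.001, 0.655, 0.755, -0.001]
contact_force: [0.1, 0.7, -1.2]
opening: 0.064
finger_force: 30.0
clock: 40.58
tool_pos: [0.4767, 0.0257, 0.1006]
tcp_rot: [0.0, 0.655, 0.756, 0.0]
contact_force: [0.2, 0.2, -1.8]
opening: 0.0644
finger_force: 30.0
clock: 40.92
tool_pos: [0.4765, 0.0259, 0.0994]
tcp_rot: [0.0, 0.655, 0.756, 0.0]
contact_force: [0.6, 0.9, -0.8]
opening: 0.0646
finger_force: 30.0
```

```bash
python3 -m jog '[[[0,0,-0.001,0,0,0,-1],[0,0,-0.002,0,0,0,-1],[0,0,-0.003,0,0,0,-1],[0,0,-0.003,0,0,0,-1],[0,0,-0.003,0,0,0,-1]]]'
python3 -m jog '[[[0,0,0,0,0,0,0.6],[0,0,0,0,0,0,1],[0,0,0,0,0,0,1],[0,0,0,0,0,0,1],[0,0,0,0,0,0,1]]]'
python3 -m jog '[[[0,0,0.04,0,0,0,1],[0,0,0.1,0,0,0,1],[0,0,0.16,0,0,0,1],[0,0,0.2,0,0,0,1],[0,0,0.2,0,0,0,1]]]'
python3 -m jog '[[[0.009,-0.07,0,0,0,0,1],[0.018,-0.15,0,0,0,0,1],[0.027,-0.22,0,0,0,0,1],[0.036,-0.29,0,0,0,0,1],[0.045,-0.37,0,0,0,0,1]]]'
python3 -m jog '[[[0.009,-0.07,0,0,0,0,1],[0.018,-0.15,0,0,0,0,1],[0.027,-0.22,0,0,0,0,1],[0.036,-0.29,0,0,0,0,1],[0.045,-0.37,0,0,0,0,1]]]'
python3 -m jog '[[[0.009,-0.07,0,0,0,0,1],[0.018,-0.14,0,0,0,0,1],[0.025,-0.202,0,0,0,0,1],[0.025,-0.202,0,0,0,0,1],[0.025,-0.202,0,0,0,0,1]]]'
python3 -m jog '[[[0,0,0,0,0,0,1],[0,0,0,0,0,0,1],[0,0,0,0,0,0,1]]]'
```

```text
clock: 41.33
tool_pos: [0.4764, 0.0259, 0.0979]
tcp_rot: [-0.0, 0.655, 0.756, 0.0]
contact_force: [0.2, 0.4, 0.6]
opening: 0.0644
finger_force: 30.0
clock: 41.75
tool_pos: [0.4764, 0.0258, 0.0977]
tcp_rot: [0.0, 0.655, 0.756, 0.0]
contact_force: [0.2, -0.4, -0.2]
opening: 0.0883
finger_force: 0.0
clock: 42.17
tool_pos: [0.4797, 0.0258, 0.2029]
tcp_rot: [0.004, 0.655, 0.756, 0.003]
contact_force: [0.1, -0.2, 0.9]
opening: 0.0883
finger_force: 0.0
clock: 42.58
tool_pos: [0.4981, -0.1601, 0.1963]
tcp_rot: [-0.001, 0.655, 0.756, -0.0]
contact_force: [1.0, 0.7, 0.3]
opening: 0.0881
finger_force: 0.0
clock: 43.0
tool_pos: [0.5206, -0.3451, 0.1958]
tcp_rot: [-0.001, 0.655, 0.756, 0.0]
contact_force: [0.6, -0.1, -0.5]
opening: 0.0884
finger_force: 0.0
clock: 43.42
tool_pos: [0.533, -0.4464, 0.1954]
tcp_rot: [-0.001, 0.656, 0.755, 0.0]
contact_force: [0.7, 0.3, -0.4]
opening: 0.0882
finger_force: 0.0
clock: 43.67
tool_pos: [0.5338, -0.4436, 0.1973]
tcp_rot: [-0.0, 0.654, 0.756, 0.0]
contact_force: [-0.8, 0.1, -0.6]
opening: 0.0879
finger_force: 0.0
```

```bash
python3 -m jog '[[[0.001,-0.002,-0.06,0,0,0,1],[0.001,-0.002,-0.12,0,0,0,1],[0.001,-0.002,-0.18,0,0,0,1],[0.001,-0.002,-0.22,0,0,0,1],[0.001,-0.002,-0.22,0,0,0,1]]]'
python3 -m jog '[[[0,0,0,0,0,0,1],[0,0,0,0,0,0,1],[0,0,0,0,0,0,1],[0,0,0,0,0,0,0],[0,0,0,0,0,0,-1]]]'
python3 -m jog '[[[0,0,0,0,0,0,-1],[0,0,0,0,0,0,-1],[0,0,0,0,0,0,-1],[0,0,0,0,0,0,-1],[0,0,0,0,0,0,-1]]]'
python3 -m jog '[[[0,0,0,0,0,0,-1],[0,0,0,0,0,0,-1],[0,0,0,0,0,0,-1]]]'
```

```text
clock: 44.08
tool_pos: [0.5314, -0.4421, 0.0819]
tcp_rot: [-0.005, 0.654, 0.756, 0.0]
contact_force: [-0.6, 1.1, -0.6]
opening: 0.088
finger_force: 0.0
clock: 44.5
tool_pos: [0.5353, -0.4469, 0.0898]
tcp_rot: [0.002, 0.655, 0.756, -0.0]
contact_force: [-0.3, -0.5, -0.3]
opening: 0.0768
finger_force: 0.0
clock: 44.92
tool_pos: [0.5344, -0.4463, 0.0878]
tcp_rot: [0.0, 0.655, 0.756, -0.0]
contact_force: [-0.3, -0.7, 1.3]
opening: 0.0513
finger_force: 30.0
clock: 45.17
tool_pos: [0.5344, -0.4462, 0.0878]
tcp_rot: [0.0, 0.655, 0.756, -0.0]
contact_force: [-0.1, -0.0, 0.5]
opening: 0.0515
finger_force: 30.0
```

```bash
python3 -m jog '[[[0,0,0.02,0,0,0,-1],[0,0,0.06,0,0,0,-1],[0,0,0.1,0,0,0,-1],[0,0,0.14,0,0,0,-1],[0,0,0.14,0,0,0,-1]]]'
python3 -m jog '[[[-0.006,0.05,0,0,0,0,-1],[-0.013,0.11,0,0,0,0,-1],[-0.02,0.17,0,0,0,0,-1],[-0.027,0.23,0,0,0,0,-1],[-0.034,0.29,0,0,0,0,-1]]]'
python3 -m jog '[[[-0.007,0.06,0,0,0,0,-1],[-0.014,0.12,0,0,0,0,-1],[-0.021,0.18,0,0,0,0,-1],[-0.028,0.24,0,0,0,0,-1],[-0.034,0.29,0,0,0,0,-1]]]'
python3 -m jog '[[[-0.007,0.06,0,0,0,0,-1],[-0.014,0.11,0,0,0,0,-1],[-0.02,0.16,0,0,0,0,-1],[-0.023,0.202,0,0,0,0,-1],[-0.023,0.202,0,0,0,0,-1]]]'
python3 -m jog '[[[0,0,0,0,0,0,-1],[0,0,-0.03,0,0,0,-1],[0,0,-0.07,0,0,0,-1],[0,0,-0.1,0,0,0,-1],[0,0,-0.12,0,0,0,-1]]]'
python3 -m jog '[[[0,0,0,0,0,0,-1],[0,0,-0.005,0,0,0,-1],[0,0,-0.01,0,0,0,-1],[0,0,-0.014,0,0,0,-1],[0,0,-0.016,0,0,0,-1]]]'
python3 -m jog '[[[0,0,-0.001,0,0,0,-1],[0,0,-0.002,0,0,0,-1],[0,0,-0.002,0,0,0,-1],[0,0,-0.002,0,0,0,-1]]]'
```

```text
clock: 45.58
tool_pos: [0.5365, -0.4481, 0.1634]
tcp_rot: [0.004, 0.655, 0.756, -0.0]
contact_force: [0.2, -0.6, 0.2]
opening: 0.0517
finger_force: 30.0
clock: 46.0
tool_pos: [0.5164, -0.2996, 0.1566]
tcp_rot: [-0.001, 0.655, 0.755, -0.0]
contact_force: [0.9, 0.3, -0.7]
opening: 0.0512
finger_force: 30.0
clock: 46.42
tool_pos: [0.4991, -0.1541, 0.1567]
tcp_rot: [-0.001, 0.655, 0.756, -0.0]
contact_force: [0.1, -0.3, -0.5]
opening: 0.051
finger_force: 30.0
clock: 46.83
tool_pos: [0.4875, -0.0521, 0.1567]
tcp_rot: [-0.001, 0.654, 0.757, 0.0]
contact_force: [-0.1, -0.7, -1.6]
opening: 0.0512
finger_force: 30.0
clock: 47.25
tool_pos: [0.4879, -0.0562, 0.0959]
tcp_rot: [-0.001, 0.655, 0.755, -0.001]
contact_force: [-1.1, 0.1, -0.5]
opening: 0.0508
finger_force: 30.0
clock: 47.67
tool_pos: [0.4894, -0.0554, 0.0902]
tcp_rot: [0.001, 0.655, 0.756, 0.0]
contact_force: [0.2, 0.5, -0.2]
opening: 0.0515
finger_force: 30.0
clock: 48.0
tool_pos: [0.489, -0.0551, 0.0889]
tcp_rot: [0.0, 0.655, 0.756, 0.0]
contact_force: [0.9, -0.1, -1.5]
opening: 0.0514
finger_force: 30.0
```

```bash
python3 -m jog '[[[0,0,-0.001,0,0,0,-1],[0,0,-0.002,0,0,0,-1],[0,0,-0.003,0,0,0,-1],[0,0,-0.003,0,0,0,-1],[0,0,-0.003,0,0,0,-1]]]'
python3 -m jog '[[[0,0,0,0,0,0,0.4],[0,0,0,0,0,0,1],[0,0,0,0,0,0,1],[0,0,0,0,0,0,1],[0,0,0,0,0,0,1]]]'
python3 -m jog '[[[0,0,0.04,0,0,0,1],[0,0,0.1,0,0,0,1],[0,0,0.17,0,0,0,1],[0,0,0.24,0,0,0,1],[0,0,0.3,0,0,0,1]]]'
python3 -m jog '[[[0,-0.07,0,0,0,0,1],[0,-0.15,0,0,0,0,1],[0,-0.22,0,0,0,0,1],[0,-0.29,0,0,0,0,1],[0,-0.37,0,0,0,0,1]]]'
python3 -m jog '[[[0,-0.07,0,0,0,0,1],[0,-0.15,0,0,0,0,1],[0,-0.22,0,0,0,0,1],[0,-0.29,0,0,0,0,1],[0,-0.37,0,0,0,0,1]]]'
python3 -m jog '[[[0,0,0,0,0,0,1],[0,0,0,0,0,0,1],[0,0,0,0,0,0,1]]]'
python3 - <<'E'
from h import *
a=cv2.cvtColor(r.capture("side"),cv2.COLOR_RGB2BGR);b=cv2.cvtColor(r.capture("top"),cv2.COLOR_RGB2BGR)
cv2.imwrite("pics/m6.png",np.hstack([cv2.resize(a[80:280,180:320],(330,471)),cv2.resize(b[130:250,180:290],None,fx=4,fy=4,interpolation=2)[:471]]))
E
```

```text
clock: 48.42
tool_pos: [0.4891, -0.0552, 0.0877]
tcp_rot: [0.0, 0.655, 0.756, 0.0]
contact_force: [-2.0, 0.6, 4.6]
opening: 0.0512
finger_force: 29.9
clock: 48.83
tool_pos: [0.4887, -0.0552, 0.087]
tcp_rot: [-0.0, 0.655, 0.756, -0.0]
contact_force: [-0.5, 0.0, 0.1]
opening: 0.0823
finger_force: 0.0
clock: 49.25
tool_pos: [0.489, -0.0552, 0.2394]
tcp_rot: [0.001, 0.655, 0.756, 0.0]
contact_force: [0.4, -0.0, 0.3]
opening: 0.0881
finger_force: 0.0
clock: 49.67
tool_pos: [0.4886, -0.2412, 0.2373]
tcp_rot: [0.0, 0.655, 0.756, 0.0]
contact_force: [1.1, 0.7, -0.4]
opening: 0.0886
finger_force: 0.0
clock: 50.08
tool_pos: [0.4885, -0.4264, 0.2368]
tcp_rot: [-0.0, 0.655, 0.756, 0.0]
contact_force: [1.1, -0.2, -1.2]
opening: 0.0883
finger_force: 0.0
clock: 50.33
tool_pos: [0.4885, -0.4249, 0.2365]
tcp_rot: [-0.001, 0.655, 0.755, 0.0]
contact_force: [0.7, 0.3, -0.6]
opening: 0.0883
finger_force: 0.0
```

View pics/m6.png

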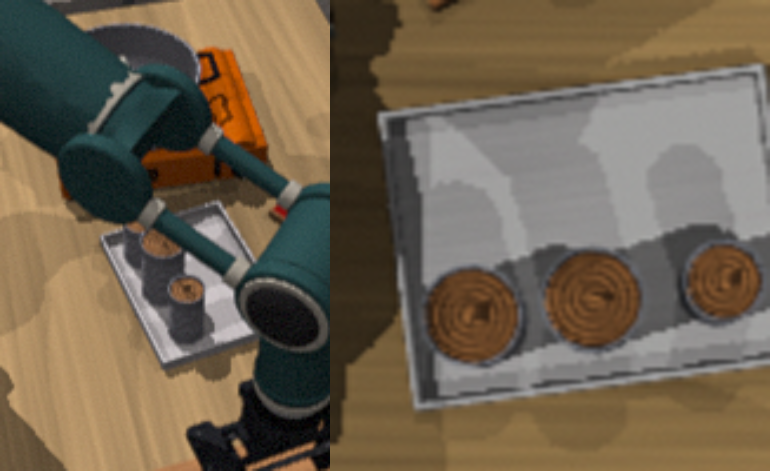

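All three tins are back upright: rims at top pixels (215.6,208.4), (245.4,204.1) and (278.1,199.9), within 1 px of where they started. I'll hand the job in.

```bash
python3 -c "
from cell import r
print(r.close_job())"
```

```text
the job is handed in; nothing more can be done
None
```

The job is handed in: the slab lies flat in the pot and all three tins stand back in the tray within about 2 mm of where they started, by the last top view; the hand-in returned no verdict.

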